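Refill the highlighter dispenser and latch it

ROBOT

A 6-joint arm with a two-finger parallel gripper is mounted at the origin on the work surface. World frame = base frame: x ahead of the robot, y to its left, z up, the work surface at z = 0. Lengths are in mm, angles in rad, forces in N, time in s.
With the tool pointing down it reaches from about 300 to 825 mm from the base axis. Payload 5.4 kg.
Tool frame: the origin (TCP) lies at the very end of the fingers, on their centre line; the grasp point (between the pads) lies 19 mm behind it; z points along the fingers, y is the line along which they close (so a half turn about z gives the same grasp; the last joint's range is limited). The gripper opens to 92 mm and grips with 3 to 60 N. Pads are 20 mm wide; open, the fingers measure 128 mm over their backs; the gripper's body (75 mm by 189 mm) begins 69 mm behind the grasp point.
Start: joints at [-1.429, 0.158, 1.597, -0, 1.386, -0.21], TCP at [198.114, -539.775, 214.601] pointing down, gripper open.
Joint ranges: [-2.91, 2.91], [-0.94, 2.29], [0.18, 2.7], [-1.29, 4.43], [0.17, 2.64], [-3, 3]. Speed limits (rad/s): [2.57, 2.57, 3.14, 3.14, 3.14, 3.14].

INTERFACE

Orientations are given as a 3x3 rotation matrix whose columns are the frame's x, y, z axes.
In Python, from station import bot, viewer gives the robot as it stands.
- The arm moves only by the tool move_arm, never from a script. Its argument "commands" is a list of rows, each a list of 4 numbers: the shift along the world's x, y, z in cm, then the turn about the world's z in rad. In form: [[dx, dy, dz, turn], ...]. A call has exactly 5 rows; each row is the pose to reach, as a shift and turn from the pose commanded when the call began; what a row does not reach only later rows make up. A row lasts 1/12 s, in which the tool goes at most 41.7 mm and 7.16 degrees, less where a joint would pass 70% of its speed; a pose out of reach is approached as far as the arm can. A call with a gripper value outside its range is refused whole. "gripper" is the opening, from 0 (shut) to 1 (fully open), set as the call begins (left out, the last holds). The fingers move at their own pace and stop on an object; "newtons" is the grip in N (left out, the last holds). Time passes only in rows, so rows that repeat a pose let the fingers close, or fill a call up. It gives the time, the measured TCP pose, the force, the opening and the grip force at its end, in the units of the state.
- bot.state(): the state, without advancing time (a new reading comes with each control period).
- viewer.capture(name): name is "side" or "top" or "wrist"; returns a dict with "img" (420x560x3 uint8, red, green, blue), "depth" (420x560 float32, mm along the optical axis (not along the pixel's ray), 0 where there is no reading), "fx", "fy", "cx", "cy" (pixels), "dist_coeffs" ([k1, k2, p1, p2, k3] as OpenCV has them; the pictures are not rectified), "rvec" (rotation vector, rad) and "tvec" (3), from world to camera coordinates, as OpenCV has them. Camera axes: x right, y down, z forward; pixel columns grow to the right and rows downward; lengths in mm; the calibration is good to about 2 mm. A picture is of the moment at which its call begins.
- bot.hand_in(): hands the job in; it is judged then, once.
The state is a dict: "clock": time; "joint_pos": joint angles; "dq": joint speeds; "tau": joint torques, N m; "tool_pos": TCP position; "orientation": TCP orientation; "ft_force": force on the tool from outside, world axes, zero at the start; "moment": the same for the moment, N m; "opening": finger opening in mm; "grip_force": force on a finger pad.
Only numpy, scipy, OpenCV 4.12 (cv2) and the standard library are available. Lean on these libraries where they do the work, as an engineer would, in place of code of your own. Each camera call takes 0.05 s, during which the arm holds its last target. There are 200 camera calls.

TASK

Put the highlighter that is lying on the desk into the top of the white highlighter dispenser, lying flat on the ones already in it and the same way round as them (wide cap in the wide slot). Then swing the steel latch bar over the dispenser's mouth and all the way down until it rests in its forked catch. Leave the pill jar, the stapler and the paper cup that stand around where they are.

Things in the scene. Friction and masses are not known exactly. Their poses are not given: they have to be found in the camera images.
- marker_center (a point): Centre of the highlighter lying on the desk, the one to load: flat-sided chunky highlighter, 140 mm long and 18 mm thick all along, 40 g: a grey barrel 20 mm wide, and over 50 mm at one end a black cap 28 mm wide. x axis: along it towards the cap (cap from x = +20 to +70 mm, barrel -70 to +20 mm; grip the barrel sides at the centre); z up. Lies flat, so this centre is 9 mm above the desk.
- marker_cap (a point): Point on the loose highlighter's mid-line inside the cap, 60 mm from its centre towards the cap end.
- marker_tail (a point): Point on the loose highlighter's mid-line in the barrel, 60 mm from its centre away from the cap.
- dispenser: White upright magazine fixed to the desk; highlighters stack flat in it along its y. Origin: centre of its underside, midway between its two end slots; z up; front -x. Base 30 mm high (x -67 to 43, y -85 to 85 mm), two highlighters on it; a third rests with its centre at z = 75 mm, cap to +y. Between the slots (y -46 to 46) it is open in front, behind and above: room for fingers down to z = 42 mm.
- slot_wide (a point): Middle of the mouth of the wide slot, for the cap, at dispenser x 0, y +61, z 115 mm, same axes: 34 mm wide in x, from y 46 to 76 mm where an end plate closes it. Flared lips up to z = 126 mm guide entry. A highlighter let go with both ends below the mouths drops the rest of the way.
- slot_narrow (a point): The same for the narrow slot, for the barrel end, at dispenser x 0, y -61, z 115 mm: 25 mm wide in x (too narrow for a cap), from y -46 to -76 mm.
- latch (a joint): Angle of the steel latch bar, rad: 0 = closed, level across the mouth, resting in the catch (hard stop); pi/2 = upright; more = leaning out over the dispenser's -y end (limit 2.1). Starts open at 1.7 to 1.95, its end then about 320 mm above the desk. Stiff hinge: it stays where it is left and takes about 1 N at the tip to move, so it must be pushed all the way down.
- latch_hinge (a point): Hinge of the latch bar, at x 0, y -90, z 122 mm of the dispenser, same axes; it turns about x.
- latch_tip (a point): Mid-thickness point near the free end of the latch bar, 185 mm from the hinge; a flat bar 14 mm wide, 5 mm thick, with a black end tab out to 198 mm. Closed, it runs along the dispenser's +y over both slots and lies between the two prongs (20 mm apart, tops at z = 130 mm) of the steel forked catch at y = +88 mm.
- stock0_center (a point): Centre of the lowest highlighter already in the dispenser, the same kind as the loose one (x axis towards its cap); centre 39 mm above the desk.
- stock1_center (a point): Centre of the second highlighter already in the dispenser, the same kind as the loose one (x axis towards its cap); centre 57 mm above the desk.
- jar: Bystander: small upright pill jar with a white cap, 48 mm diameter, 70 mm tall; origin at the centre of its underside. To be left where it is.
- stapler: Bystander: desk stapler, 140 x 36 mm, about 57 mm tall, length along x; origin at the centre of its underside. To be left where it is.
- cup: Bystander: empty paper cup, 72 mm rim diameter, 85 mm tall; origin at the centre of its underside. To be left where it is.
Mind the look-alikes: they are no part of the job. Leave any purple look-alike of the part that bears marker_center alone.

How it is judged (in metres and radians):
On the way, in this order (a step that is already met when the one before it is completed fails the run):
1. the highlighter lies flat on the stack in the dispenser, cap in the wide slot, with the latch still open (x of marker_center in the frame of dispenser between -0.012 and 0.012 m and z of marker_center in the frame of dispenser between 0.065 and 0.085 m and y of marker_cap in the frame of dispenser between 0.045 and 0.075 m and z of marker_cap in the frame of dispenser between 0.065 and 0.085 m and y of marker_tail in the frame of dispenser between -0.075 and -0.045 m and z of marker_tail in the frame of dispenser between 0.065 and 0.085 m and value of joint latch above 0.5 rad), for 0.2 s.
2. the latch bar is down in its catch (value of joint latch below 0.05 rad), for 0.2 s.
At the end, for the whole second after the job is handed in: Highlighter flat on the two others: centre and ends within 10 mm of resting height, centre within 12 mm of the slots' mid-plane, cap in the wide slot, ends within 15 mm of place along y; the two others still in place (10 mm in height, 15 mm sideways); latch bar at rest within 0.05 rad of closed (x of marker_center in the frame of dispenser between -0.012 and 0.012 m and z of marker_center in the frame of dispenser between 0.065 and 0.085 m and y of marker_cap in the frame of dispenser between 0.045 and 0.075 m and z of marker_cap in the frame of dispenser between 0.065 and 0.085 m and y of marker_tail in the frame of dispenser between -0.075 and -0.045 m and z of marker_tail in the frame of dispenser between 0.065 and 0.085 m and z of stock0_center in the frame of dispenser between 0.029 and 0.049 m and x of stock0_center in the frame of dispenser between -0.015 and 0.015 m and y of stock0_center in the frame of dispenser between -0.015 and 0.015 m and z of stock1_center in the frame of dispenser between 0.047 and 0.067 m and x of stock1_center in the frame of dispenser between -0.015 and 0.015 m and y of stock1_center in the frame of dispenser between -0.015 and 0.015 m and value of joint latch below 0.05 rad and velocity of joint latch between -0.05 and 0.05 rad/s); the robot touches nothing.
It fails at once if the jar, the stapler or the cup is moved by more than 40 mm (distance of any of jar, stapler, cup from where it was at the start of the episode above 0.04 m).
It also fails if it takes over 64 s, if anything falls off the work surface, if the arm or the gripper's body presses on something with over 40 N, if the wrist force passes 120 N, or if a joint passes its speed limit or range.

## Working session

There is one attempt and no reset: what is moved stays moved. The work goes in short steps, Python scripts to look and compute and a tool call to move; the robot and the scene stay as the last step left them, time stands still between calls to the robot, and variables do not carry over. Pictures are saved under pics/ and viewed, at most 10 in all, crops included, and the job is handed in when it is done.

Besides the shell and the picture viewer there is one more tool, called after "Emit:" by a JSON object that holds its "fn" and its "kwargs". move_arm: Moves the arm, as the interface text tells. Its arguments: {"type":"object","properties":{"commands":{"type":"array"},"gripper":{"type":"number"},"newtons":{"type":"number"}},"required":["commands"]}

```bash
mkdir -p pics
cat > h.py <<'E'
import numpy as np, cv2, pickle
from station import bot, viewer
def cap(n):
    c=viewer.capture(n); pickle.dump(c,open(n+'.pkl','wb')); return c
def world(c,u,v,d=None,z=None):
    K=np.array([[c['fx'],0,c['cx']],[0,c['fy'],c['cy']],[0,0,1]])
    p=cv2.undistortPoints(np.array([[[u,v]]],float),K,np.array(c['dist_coeffs'],float))[0,0]
    R=cv2.Rodrigues(np.array(c['rvec'],float))[0]; t=np.array(c['tvec'],float).ravel()
    r=np.array([p[0],p[1],1.]); o=-R.T@t; w=R.T@r
    if z is not None: return o+w*(z-o[2])/w[2]
    if d is None: d=np.median(c['depth'][int(v)-1:int(v)+2,int(u)-1:int(u)+2])
    return o+w*d
def px(c,P):
    K=np.array([[c['fx'],0,c['cx']],[0,c['fy'],c['cy']],[0,0,1]])
    return cv2.projectPoints(np.array(P,float).reshape(-1,3),np.array(c['rvec'],float),np.array(c['tvec'],float),K,np.array(c['dist_coeffs'],float))[0].reshape(-1,2)
E
python3 - <<'E'
from h import *
for n in('top','side'):
    c=cap(n); cv2.imwrite(f'pics/{n}0.png',cv2.resize(c['img'][:,:,::-1],(800,600)))
s=bot.state();print(s['clock'],s['tool_pos'],s['orientation'])
E
```

```text
0.1 [ 198.03903037 -539.22441444  213.74194748] [[ 9.38759585e-01  3.44572768e-01 -2.19883612e-04]
 [ 3.44572651e-01 -9.38758221e-01  1.64018666e-03]
 [ 3.58746107e-04 -1.61550682e-03 -9.99998631e-01]]
```

View pics/top0.png

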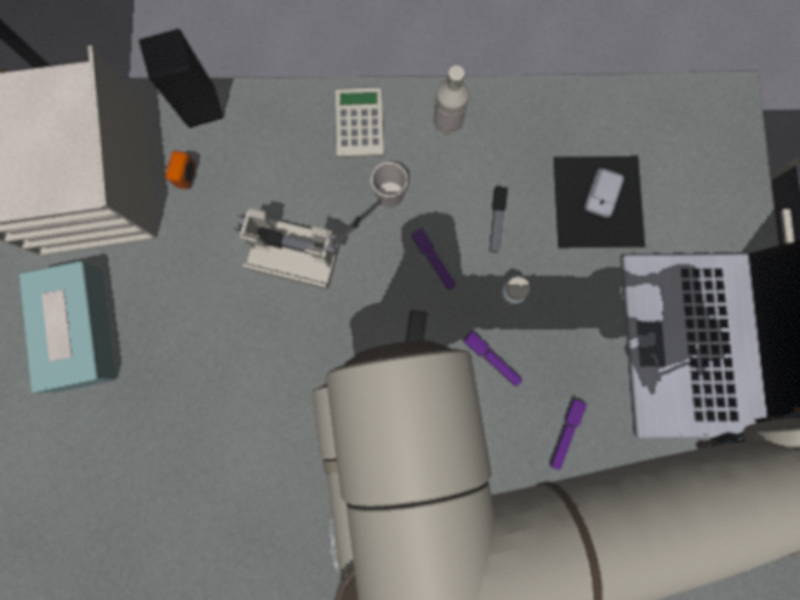

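View pics/side0.png

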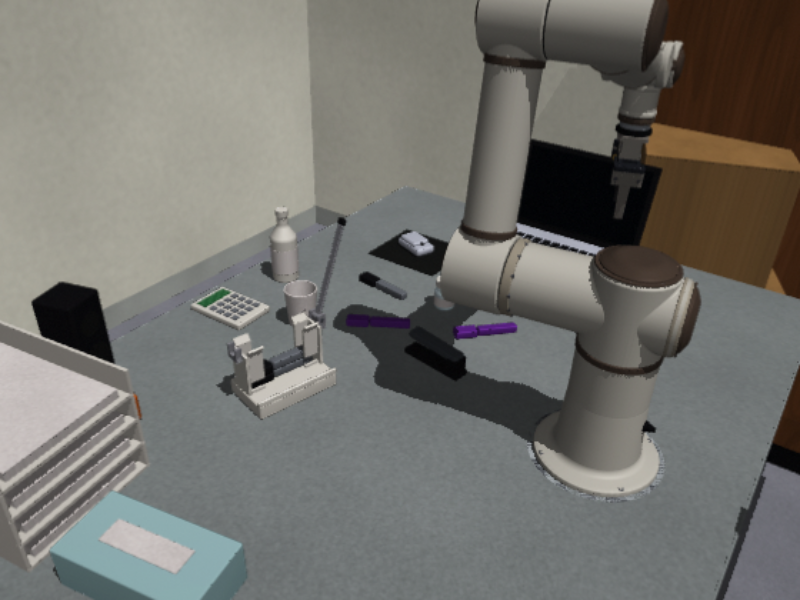

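The top picture shows the grey highlighter at about (498,219), cap end up at (500,188). The dispenser is at (290,248), with the cup (388,183) beside the latch tip (355,224) and the jar at (516,289). The stapler is at (417,325), and the purple ones are decoys.

Run:
```python
from h import *
c=pickle.load(open('top.pkl','rb'))
for n,(u,v) in dict(cap=(500,188),tail=(496,250),mid=(499,219),jar=(516,285),cup=(388,170),disp=(290,248),stap=(417,325)).items():
    print(n,world(c,u*.7,v*.7).round(),world(c,u*.7,v*.7,z=18).round())
im=c['img'][:,:,::-1]
a=cv2.resize(im[135:210,155:275],None,fx=6.6,fy=6.6,interpolation=cv2.INTER_CUBIC)
cv2.imwrite('pics/c1.png',a[:500])
b=cv2.resize(im[120:185,320:380],None,fx=8,fy=8,interpolation=cv2.INTER_CUBIC)
cv2.imwrite('pics/c2.png',b)
s=pickle.load(open('side.pkl','rb'))
cv2.imwrite('pics/c3.png',cv2.resize(s['img'][150:295,155:280,::-1],None,fx=4.1,fy=4.1,interpolation=cv2.INTER_CUBIC))
```

```text
cap [ 687. -233.   17.] [ 686. -232.   18.]
tail [ 555. -220.   14.] [ 554. -220.   18.]
mid [ 619. -228.   18.] [ 619. -228.   18.]
jar [ 471. -246.   68.] [ 481. -257.   18.]
cup [709.  -1.  61.] [727.  -0.  18.]
disp [552. 194.  51.] [561. 200.  18.]
stap [397. -56.  55.] [401. -57.  18.]
```

View pics/c1.png

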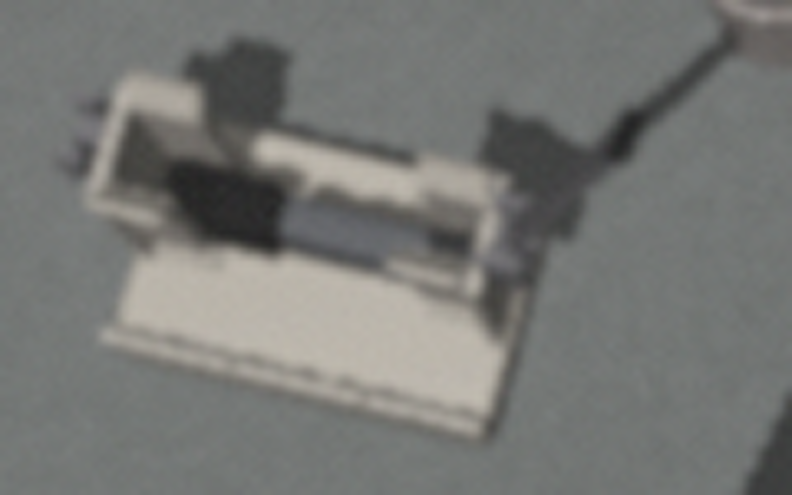

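View pics/c2.png

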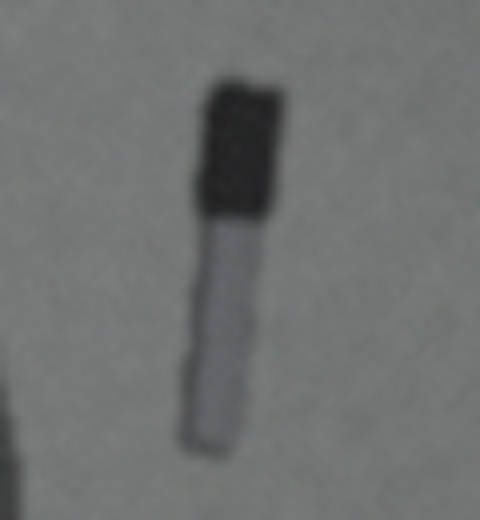

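View pics/c3.png

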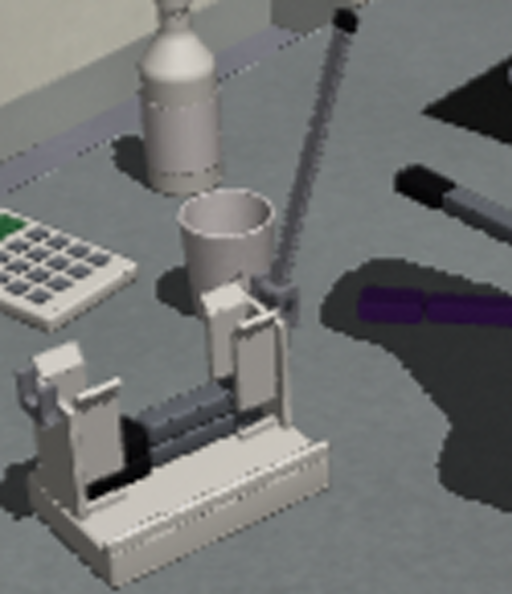

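The crops show the dispenser with cap side and fork to the left (world +y) and the shelf (-x) towards the robot. The latch leans out to the right past the cup. I now fit the pose from the corners seen in both views.

```bash
cat > fit.py <<'E'
from h import *
from scipy.optimize import least_squares
t=pickle.load(open('top.pkl','rb')); s=pickle.load(open('side.pkl','rb'))
T=[((0,20,66),(281,212)),((-67,85,0),(100,340)),((-67,-85,0),(485,438)),((0,88,130),(85,133)),((0,-90,122),(512,228))]
S=[((-67,85,0),(112,585)),((-67,-85,0),(328,487)),((-67,-85,30),(328,443)),((-67,85,30),(110,545))]
def W(q,P):
    P=np.array(P,float);c,s_=np.cos(q[2]),np.sin(q[2])
    return np.c_[q[0]+c*P[:,0]-s_*P[:,1],q[1]+s_*P[:,0]+c*P[:,1],P[:,2]]
def res(q):
    a=px(t,W(q,[p for p,_ in T]))-(np.array([m for _,m in T])/6.6+[155,135])
    b=px(s,W(q,[p for p,_ in S]))-(np.array([m for _,m in S])/4.1+[155,150])
    return np.r_[a,b]
f=least_squares(lambda q:res(q).ravel(),[552,194,0.2],x_scale=[10,10,.1],loss='soft_l1')
q=f.x
if __name__=='__main__':
    print(q,res(q).round(1).tolist())
    tip=lambda a:W(q,[[0,-90+198*np.cos(a),122+198*np.sin(a)]])
    for a in np.arange(1.65,2.0,.05): print(round(a,2),tip(a).round(),((px(t,tip(a))-[155,135])*6.6).round(),((px(s,tip(a))-[155,150])*4.1).round())
    # marker
    for e in ((243,85),(208,450),(237,215)): print('mk',world(t,e[0]/8+320,e[1]/8+120,z=18).round(1))
    im=t['img'];d=t['depth']
    print('center',W(q,[[0,0,0],[0,61,0],[0,-61,0]]).round(1))
    # tip and slot tops from depth for check
    for u,v in((90,190),(495,250),(500,185),(150,90)): print(world(t,u/6.6+155,v/6.6+135).round(),)
E
python3 fit.py
```

```text
[ 5.66205456e+02  1.87102065e+02 -2.50161753e-01] [[-0.1, -1.3], [4.5, 1.8], [2.1, 0.6], [-0.4, -2.2], [0.6, 0.0], [-0.1, 1.5], [0.1, -0.2], [-0.1, 1.9], [-0.6, 2.3]]
1.65 [[540.  85. 319.]] [[490.  75.]] [[279.  15.]]
1.7 [[538.  75. 318.]] [[519.  83.]] [[292.  12.]]
1.75 [[535.  66. 317.]] [[549.  92.]] [[305.  10.]]
1.8 [[533.  56. 315.]] [[579. 100.]] [[317.   9.]]
1.85 [[530.  47. 312.]] [[608. 110.]] [[330.   9.]]
1.9 [[528.  38. 309.]] [[636. 119.]] [[342.   9.]]
1.95 [[526.  29. 306.]] [[665. 129.]] [[354.  10.]]
2.0 [[524.  20. 302.]] [[692. 139.]] [[365.  12.]]
mk [ 689.1 -233.6   18. ]
mk [ 550.2 -216.    18. ]
mk [ 639.  -229.6   18. ]
center [[566.2 187.1   0. ]
 [581.3 246.2   0. ]
 [551.1 128.    0. ]]
[563. 273. 114.]
[533. 107. 129.]
[563. 107. 118.]
[601. 247. 125.]
```

Emit:
{"fn": "move_arm", "kwargs": {"commands": [[2.8, 2.1, 0, -0.03], [5.6, 4.2, 0, -0.06], [8.4, 6.3, 0, -0.1], [11.2, 8.4, 0, -0.13], [14, 10.4, 0, -0.16]], "gripper": 1}}

```text
clock: 0.52
tool_pos: [339.1, -434.3, 214.2]
orientation: [[0.982, 0.189, -0.0], [0.189, -0.982, 0.001], [-0.0, -0.001, -1.0]]
ft_force: [0.4, 0.2, -0.1]
opening: 91.8
grip_force: 0.0
```

Emit:
{"fn": "move_arm", "kwargs": {"commands": [[2.8, 2.1, 0, -0.03], [5.6, 4.2, 0, -0.06], [8.4, 6.3, 0, -0.1], [11.2, 8.4, 0, -0.13], [14, 10.4, 0, -0.16]]}}

```text
clock: 0.93
tool_pos: [479.1, -330.1, 214.2]
orientation: [[1.0, 0.03, -0.001], [0.03, -1.0, 0.001], [-0.001, -0.001, -1.0]]
ft_force: [-0.9, 0.1, -0.7]
opening: 91.8
grip_force: 0.0
```

Emit:
{"fn": "move_arm", "kwargs": {"commands": [[2.8, 2.1, 0, -0.03], [5.6, 4.2, 0, -0.06], [8.4, 6.3, 0, -0.1], [11.2, 8.4, 0, -0.13], [14.1, 10.5, 0, -0.16]]}}

```text
clock: 1.35
tool_pos: [620.0, -225.3, 214.0]
orientation: [[0.992, -0.129, -0.001], [-0.129, -0.992, 0.0], [-0.001, -0.0, -1.0]]
ft_force: [0.4, -0.3, 0.5]
opening: 91.8
grip_force: 0.0
```

Run:
```python
from h import *
c=cap('wrist'); cv2.imwrite('pics/w1.png',c['img'][:,:,::-1])
s=bot.state();print(s['clock'],s['tool_pos'],s['orientation'],s['joint_pos'],s['ft_force'],s['opening'])
print(px(c,[[689,-234,18],[550,-217,18],[639,-230,18],s['tool_pos']]))
```

```text
1.4 [ 624.06585449 -220.64972411  213.53882881] [[ 0.99195824 -0.12654556  0.00225079]
 [-0.12655281 -0.99195393  0.00343476]
 [ 0.00179802 -0.00369199 -0.99999157]] [-0.52402285  0.38114868  1.33106329  0.00414157  1.42915176  1.17307923] [-0.95084899  3.44979413 -0.23600907] 91.57010898787655
[[279.19517489 128.72989501]
 [280.2358631  251.98008439]
 [281.4887245  175.18412559]
 [269.63605474 249.9585688 ]]
```

View pics/w1.png

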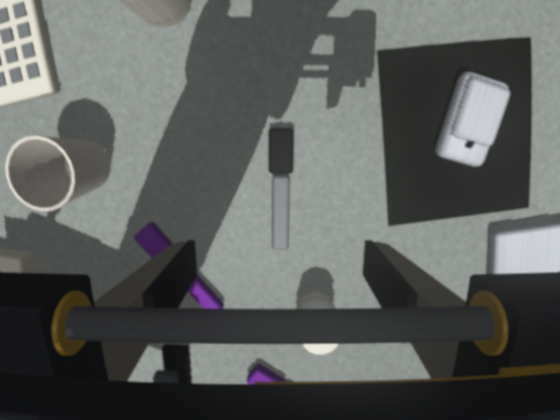

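The wrist view shows the marker at (281,124)–(281,249), junction at (281,175), which agrees with the estimate to 1–2 mm. I descend and grip.

Emit:
{"fn": "move_arm", "kwargs": {"commands": [[0, -0.1, -2.5, 0], [0, -0.1, -6, 0], [0, -0.1, -9.5, 0], [0, -0.1, -12.5, 0], [0, -0.1, -15, 0]]}}

```text
clock: 1.82
tool_pos: [617.6, -226.8, 61.1]
orientation: [[0.992, -0.128, -0.003], [-0.128, -0.992, 0.002], [-0.004, -0.002, -1.0]]
ft_force: [-0.2, 0.4, -0.5]
opening: 92.2
grip_force: 0.0
```

Emit:
{"fn": "move_arm", "kwargs": {"commands": [[0, 0, -2, 0], [0, 0, -4, 0], [0, 0, -5.3, 0], [0, 0, -6, 0], [0, 0, -6, 0]]}}

```text
clock: 2.23
tool_pos: [617.8, -227.1, 2.7]
orientation: [[0.992, -0.128, -0.003], [-0.128, -0.992, 0.002], [-0.003, -0.001, -1.0]]
ft_force: [0.6, -1.2, 0.2]
opening: 91.6
grip_force: 0.0
```

Emit:
{"fn": "move_arm", "kwargs": {"commands": [[0, 0, 0, 0], [0, 0, 0, 0], [0, 0, 0, 0], [0, 0, 0, 0], [0, 0, 0, 0]], "gripper": 0, "newtons": 25}}

```text
clock: 2.65
tool_pos: [619.6, -228.0, 5.5]
orientation: [[0.992, -0.128, 0.001], [-0.128, -0.992, -0.001], [0.001, 0.001, -1.0]]
ft_force: [0.5, -0.8, 0.4]
opening: 60.8
grip_force: 0.0
```

Emit:
{"fn": "move_arm", "kwargs": {"commands": [[0, 0, 0, 0], [0, 0, 0, 0], [0, 0, 0, 0], [0, 0, 0, 0], [0, 0, 0, 0]]}}

```text
clock: 3.07
tool_pos: [619.1, -227.8, 4.6]
orientation: [[0.992, -0.128, -0.0], [-0.128, -0.992, 0.0], [-0.0, -0.0, -1.0]]
ft_force: [-0.5, -0.3, -0.6]
opening: 27.0
grip_force: 0.0
```

Emit:
{"fn": "move_arm", "kwargs": {"commands": [[0, 0, -0.2, 0], [0, 0, -0.2, 0], [0, 0, -0.2, 0], [0, 0, -0.2, 0], [0, 0, -0.2, 0]]}}

```text
clock: 3.48
tool_pos: [619.3, -227.9, 2.7]
orientation: [[0.992, -0.128, 0.001], [-0.128, -0.992, -0.0], [0.001, 0.0, -1.0]]
ft_force: [1.1, -0.8, 0.7]
opening: 19.9
grip_force: 25.0
```

Emit:
{"fn": "move_arm", "kwargs": {"commands": [[0, 0, 0, 0], [0, 0, 0, 0], [0, 0, 0.5, 0], [0, 0, 1.5, 0], [0, 0, 3, 0]]}}

```text
clock: 3.9
tool_pos: [617.7, -226.9, 31.9]
orientation: [[0.992, -0.128, -0.003], [-0.128, -0.992, 0.002], [-0.003, -0.001, -1.0]]
ft_force: [-0.6, -0.1, -1.0]
opening: 19.8
grip_force: 25.0
```

Emit:
{"fn": "move_arm", "kwargs": {"commands": [[0, 0, 3, 0], [0, 0, 6.5, 0], [0, 0, 10, 0], [0, 0, 13.5, 0], [0, 0, 17, 0]]}}

```text
clock: 4.32
tool_pos: [619.0, -227.6, 206.2]
orientation: [[0.992, -0.128, 0.001], [-0.128, -0.992, -0.001], [0.001, 0.001, -1.0]]
ft_force: [-0.1, -0.2, -1.2]
opening: 19.7
grip_force: 25.0
```

Emit:
{"fn": "move_arm", "kwargs": {"commands": [[1.2, 2.4, 1.6, 0.1], [2.4, 4.8, 3.2, 0.2], [3.6, 7.2, 4.8, 0.3], [4.8, 9.6, 6.4, 0.4], [6, 12, 8, 0.49]]}}

```text
clock: 4.73
tool_pos: [679.3, -106.5, 285.4]
orientation: [[0.934, 0.358, 0.001], [0.358, -0.934, -0.001], [0.001, 0.001, -1.0]]
ft_force: [0.2, -1.4, -0.5]
opening: 19.6
grip_force: 25.0
```

Emit:
{"fn": "move_arm", "kwargs": {"commands": [[0.2, 3.2, 0, 0.1], [0.4, 6.4, 0, 0.2], [0.6, 9.6, 0, 0.3], [0.8, 12.8, 0, 0.4], [1, 16, 0, 0.49]]}}

```text
clock: 5.15
tool_pos: [688.8, 53.8, 284.5]
orientation: [[0.655, 0.756, 0.001], [0.756, -0.655, -0.0], [0.001, 0.001, -1.0]]
ft_force: [0.9, 0.7, 0.2]
opening: 19.4
grip_force: 25.0
```

Emit:
{"fn": "move_arm", "kwargs": {"commands": [[-0.8, 1.3, 0, 0.12], [-1.6, 2.6, 0, 0.24], [-2.4, 4, 0, 0.36], [-3, 5, 0, 0.46], [-3, 5, 0, 0.46]]}}

```text
clock: 5.57
tool_pos: [658.1, 104.4, 284.6]
orientation: [[0.251, 0.968, 0.001], [0.968, -0.251, 0.001], [0.001, 0.001, -1.0]]
ft_force: [0.4, -0.4, -0.3]
opening: 19.7
grip_force: 25.0
```

Emit:
{"fn": "move_arm", "kwargs": {"commands": [[0, 0, 0, 0], [0, 0, 0, 0], [0, 0, 0, 0], [0, 0, 0, 0], [0, 0, 0, 0]]}}

```text
clock: 5.98
tool_pos: [659.3, 101.6, 282.5]
orientation: [[0.258, 0.966, -0.0], [0.966, -0.258, -0.0], [-0.0, -0.0, -1.0]]
ft_force: [-0.1, -0.6, 0.1]
opening: 19.7
grip_force: 25.0
```

Run:
```python
from h import *
c=cap('wrist'); cv2.imwrite('pics/w2.png',cv2.resize(c['img'][:,:,::-1],(800,600),interpolation=cv2.INTER_CUBIC))
s=bot.state();print(s['clock'],s['tool_pos'],s['orientation'],s['joint_pos'],s['opening'])
```

```text
6.0333 [659.26081758 101.69692485 282.47388084] [[ 2.57301062e-01  9.66331259e-01 -2.48305651e-04]
 [ 9.66331286e-01 -2.57301078e-01 -3.45158664e-05]
 [-9.72430724e-05 -2.31064550e-04 -9.99999969e-01]] [-2.76536327e-02  3.65242061e-01  1.21709278e+00 -4.13709850e-05
  1.55950507e+00  2.32575038e-01] 19.530796537288023
```

View pics/w2.png

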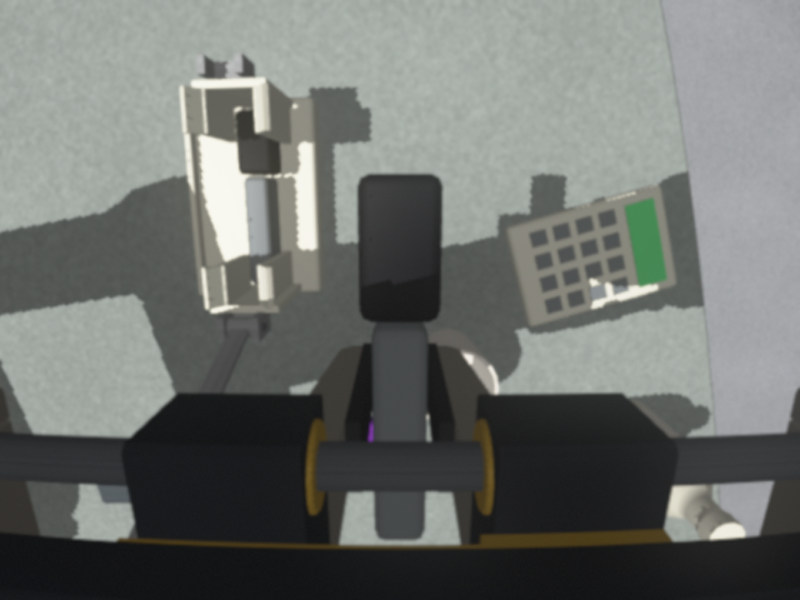

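Wrist picture: prongs around (208,60)/(239,59), hinge (247,325), stock cap/barrel junction (258,174), held marker's cap end (400,176) with its junction at (400,322).

Run:
```python
from h import *
c=pickle.load(open('wrist.pkl','rb'))
k=.7
P=dict(prongs=((223,59),130),hinge=((247,325),122),junc=((258,174),66),stockL=((246,235),66),stockR=((271,235),66),
 wideL=((182,86),126),wideR=((265,78),126),narL=((207,310),126),narR=((275,312),126),heldcap=((400,176),298),heldj=((400,322),298))
W={}
for n,((u,v),z) in P.items():
    W[n]=world(c,u*k,v*k,z=z);print(n,W[n].round(1),world(c,u*k,v*k).round(1))
d=W['prongs']-W['hinge'];print(np.hypot(*d[:2]),np.arctan2(-d[0],d[1]))
print('center from fork/hinge',W['hinge'][:2]+d[:2]*90/178)
# depth cloud check of top parts z>105
D=c['depth'];pts=[]
for v in range(30,235):
    for u in range(115,225):
        if D[v,u]>0:
            p=world(c,u,v,D[v,u]); pts.append((*p,u,v))
pts=np.array(pts);np.save('pts.npy',pts)
print(np.histogram(pts[:,2],bins=range(-5,145,10)))
```

```text
prongs [587.9 275.6 130. ] [552.3 320.5  -0.9]
hinge [543.2 102.  122. ] [545.6 103.1 127.8]
junc [570.2 207.3  66. ] [569.2 207.7  62.5]
stockL [545.2 163.9  66. ] [533.1 163.8  30. ]
stockR [565.2 158.4  66. ] [564.4 158.4  63.3]
wideL [555. 269. 126.] [554.4 269.5 124.3]
wideR [609.8 257.8 126. ] [606.7 262.2 110.5]
narL [520.2 120.9 126. ] [460.  103.6  -0.5]
narR [567.7 106.7 126. ] [563.8 104.6 114.2]
heldcap [676.8 169.6 298. ] [676.8 169.7 294.5]
heldj [664.4 123.4 298. ] [663.8 120.9 288.7]
179.3115596980015 -0.2516979833614906
center from fork/hinge [565.80257583 189.77345968]
(array([7190,  114,  172, 5940,  973,  296, 1364, 1446,  433,  454,  449,
       1290, 1460,  856]), array([ -5,   5,  15,  25,  35,  45,  55,  65,  75,  85,  95, 105, 115,
       125, 135]))
```

Run:
```python
from h import *
c=pickle.load(open('wrist.pkl','rb'))
for v in (190,220,250,280,310,330,350,380): print(v,np.mean([world(c,u*.7,v*.7) for u in range(388,413,4)],0).round(1))
p=np.load('pts.npy');a=-.2517;R=np.array([[np.cos(a),np.sin(a)],[-np.sin(a),np.cos(a)]])
q=(R@(p[:,:2]-[565.8,189.5]).T).T;z=p[:,2]
for n,lo,hi in(('wide',48,74),('nar',-74,-48)):
    m=(q[:,1]>lo)&(q[:,1]<hi)
    for zl in (60,105,112,118,123):
        k=m&(z>zl)&(z<zl+6); print(n,zl,np.histogram(q[k,0],bins=range(-40,41,4))[0])
m=(z>105)&(abs(q[:,0])<12);print(np.histogram(q[m,1],bins=range(-110,111,5)))
m=(z>22)&(z<36);print('base x,y pct',np.percentile(q[m,0],[1,99]),np.percentile(q[m,1],[1,99]))
m=(z>58)&(z<70)&(abs(q[:,1])<42);
for y in range(-40,40,10):
    k=m&(q[:,1]>y)&(q[:,1]<y+10);print(y,q[k,0].min(),q[k,0].max())
```

```text
190 [675.6 165.4 297. ]
220 [673.2 156.2 297. ]
250 [670.7 146.8 297.2]
280 [668.1 137.1 297.1]
310 [665.4 127.2 297.1]
330 [663.4 119.5 294. ]
350 [661.8 113.5 297.3]
380 [658.9 102.7 297.1]
wide 60 [ 0  0  0  0 37 18 51 54 49 42  3  1  0  0 24  7  0  0  0  0]
wide 105 [ 0  0  0  0 52 11  0  0  0  0  0  0  0  0  0  0  0  0  0  0]
wide 112 [  0   0   0  17 141   7   0   0   0   0   0   0   0  54  26   0   0   0
   0   0]
wide 118 [  0   8  32 149   7   0   0   0   0   0   0   0   0   0  44  22  15   0
   0   0]
wide 123 [  0  25 117  23   0   0   0   0   0   0   0   0   0   0   0  81  76   0
   0   0]
nar 60 [ 0  0  0  0  0 37 14 47 28 14  6  1  0 24  0  0  0  0  0  0]
nar 105 [ 0  0  0  0  0 50  0  0  0  0  0  0  0  1  0  0  0  0  0  0]
nar 112 [  0   0   0   0  29 101   0   0   0   0   0   0  58   6   0   0   0   0
   0   0]
nar 118 [  0   0   8  24 124   2   0   0   0   0   0   0   0  50  20   9   0   0
   0   0]
nar 123 [ 0  0 22 97 18  0  0  0  0  0  0  0  0  2 84 22  0  0  0  0]
(array([  0,   2,  25, 141, 170, 136,  99,  14,  11,  10,  13,  10,  11,
         0,   0,   0,   0, 
[... 152 characters left out ...]
rray([-110, -105, -100,  -95,  -90,  -85,  -80,  -75,  -70,  -65,  -60,
        -55,  -50,  -45,  -40,  -35,  -30,  -25,  -20,  -15,  -10,   -5,
          0,    5,   10,   15,   20,   25,   30,   35,   40,   45,   50,
         55,   60,   65,   70,   75,   80,   85,   90,   95,  100,  105,
        110]))
base x,y pct [-65.30932173  39.02911014] [-79.85752248  78.06889098]
-40 -12.678282838990413 6.66588738039217
-30 -13.702344165199342 6.726517727098722
-20 -14.197642082843252 6.778036925578137
-10 -14.105735451524042 6.630821527013897
0 -13.333398450669428 6.4021929247793
10 -13.941937214309657 6.861088938644675
20 -16.47143972931291 10.35503312076774
30 -17.8435074512773 10.633347397894175
```

Run:
```python
from h import *
p=np.load('pts.npy');a=-.2517;R=np.array([[np.cos(a),np.sin(a)],[-np.sin(a),np.cos(a)]])
q=(R@(p[:,:2]-[565.8,189.5]).T).T;z=p[:,2]
m=(z>25)&(z<34)
for y in range(-80,80,20):
    k=m&(q[:,1]>y)&(q[:,1]<y+20);print(y,q[k,0].min().round(1),q[k,0].max().round(1))
for n,s,zl,zh in(('wide',1,113,117),('nar',-1,113,117),('wide',1,121,125),('nar',-1,121,125)):
    for y in (48,55,62,69):
        k=(q[:,1]*s>y)&(q[:,1]*s<y+7)&(z>zl)&(z<zh);x=q[k,0]
        print(n,zl,y,x[x<-3].max() if (x<-3).any() else 0,x[x>-3].min() if (x>-3).any() else 0)
```

```text
-80 -64.9 38.9
-60 -66.1 38.8
-40 -66.6 38.8
-20 -66.1 38.7
0 -65.4 38.9
20 -66.0 40.1
40 -64.8 39.8
60 -28.2 40.0
wide 113 48 -19.502444354294962 13.295227541283342
wide 113 55 -19.425966587974518 13.8686555450499
wide 113 62 -20.41267225096027 13.051419719706121
wide 113 69 -3.746636722144613 -2.9252923797920833
nar 113 48 -16.139458144845143 9.06841318978033
nar 113 55 -16.634192324481607 8.609447835199147
nar 113 62 -16.818854271186236 8.760619450386159
nar 113 69 -16.711389551128224 8.628436876789397
wide 121 48 -25.44458145713094 19.48800871607974
wide 121 55 -24.324602342060977 18.86879087905667
wide 121 62 -24.447522499181233 19.160469086382992
wide 121 69 -25.73690991655769 19.56594449507405
nar 121 48 -21.631297316483796 14.370570768215169
nar 121 55 -22.09048788774777 14.960558104220272
nar 121 62 -22.04757861688688 14.592290436396254
nar 121 69 -21.356640760964627 14.952846072661641
```

Emit:
{"fn": "move_arm", "kwargs": {"commands": [[-0.5, 2, 0, 0], [-1.2, 4.5, 0, 0], [-2, 7, 0, 0], [-4, 8.8, 0, 0], [-6, 8.8, 0, 0]]}}

```text
clock: 6.45
tool_pos: [598.3, 193.2, 282.1]
orientation: [[0.254, 0.967, -0.001], [0.967, -0.254, 0.002], [0.001, -0.001, -1.0]]
ft_force: [-0.0, -0.9, 0.1]
opening: 19.9
grip_force: 25.0
```

Emit:
{"fn": "move_arm", "kwargs": {"commands": [[-2, 0, 0, 0], [-3.6, 0, -1, 0], [-3.6, 0, -4, 0], [-3.6, 0, -7.5, 0], [-3.6, 0, -10, 0]]}}

```text
clock: 6.87
tool_pos: [562.2, 190.0, 180.4]
orientation: [[0.257, 0.967, -0.001], [0.967, -0.257, -0.0], [-0.001, -0.001, -1.0]]
ft_force: [0.3, -0.9, -0.9]
opening: 19.6
grip_force: 25.0
```

Emit:
{"fn": "move_arm", "kwargs": {"commands": [[0, 0, -1.5, 0], [0, 0, -2.7, 0], [0, 0, -2.7, 0], [0, 0, -2.7, 0], [0, 0, -2.7, 0]]}}

```text
clock: 7.28
tool_pos: [564.3, 190.3, 157.3]
orientation: [[0.256, 0.967, 0.003], [0.967, -0.256, 0.0], [0.001, 0.003, -1.0]]
ft_force: [0.0, -0.5, -0.3]
opening: 19.7
grip_force: 25.0
```

Run:
```python
from h import *
c=cap('wrist'); cv2.imwrite('pics/w3.png',cv2.resize(c['img'][:,:,::-1],(800,600),interpolation=cv2.INTER_CUBIC))
s=bot.state();print(s['clock'],s['tool_pos'],s['orientation'][0],s['ft_force'])
```

```text
7.3333 [564.40170813 190.35074625 157.50040577] [0.25626002 0.96660253 0.00321613] [ 0.13906699 -0.03265485 -0.66907833]
```

View pics/w3.png

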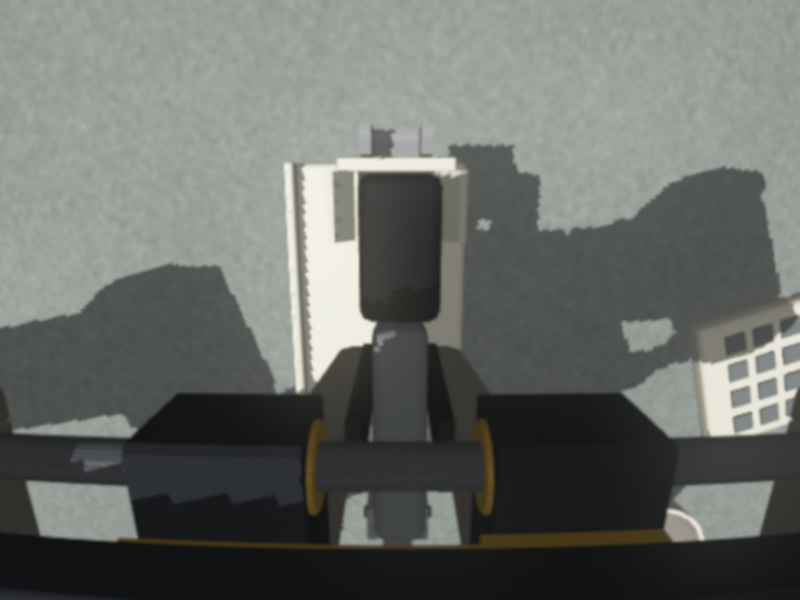

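The cap (columns 358–442) sits centred between the wide slot's lips (333–466), and the fork is centred at about column 396. I lower it.

Emit:
{"fn": "move_arm", "kwargs": {"commands": [[0, 0, -1, 0], [0, 0, -2, 0], [0, 0, -3, 0], [0, 0, -4, 0], [0, 0, -4, 0]]}}

```text
clock: 7.75
tool_pos: [560.9, 189.9, 112.1]
orientation: [[0.256, 0.967, -0.006], [0.967, -0.256, -0.001], [-0.002, -0.005, -1.0]]
ft_force: [-0.5, 0.5, -1.2]
opening: 20.0
grip_force: 25.0
```

Emit:
{"fn": "move_arm", "kwargs": {"commands": [[0, 0, -0.6, 0], [0, 0, -1.2, 0], [0, 0, -1.8, 0], [0, 0, -2.4, 0], [0, 0, -2.4, 0]]}}

```text
clock: 8.17
tool_pos: [562.1, 190.1, 90.0]
orientation: [[0.256, 0.967, -0.002], [0.967, -0.256, -0.0], [-0.001, -0.002, -1.0]]
ft_force: [-0.3, -0.0, -1.4]
opening: 19.8
grip_force: 25.0
```

Emit:
{"fn": "move_arm", "kwargs": {"commands": [[0, 0, -0.6, 0], [0, 0, -1.2, 0], [0, 0, -1.7, 0], [0, 0, -1.8, 0], [0, 0, -1.8, 0]]}}

```text
clock: 8.58
tool_pos: [562.7, 190.2, 72.9]
orientation: [[0.256, 0.967, -0.001], [0.967, -0.256, -0.0], [-0.0, -0.001, -1.0]]
ft_force: [-0.5, 0.9, 0.0]
opening: 19.6
grip_force: 25.0
```

Emit:
{"fn": "move_arm", "kwargs": {"commands": [[0, 0, 0, 0], [0, 0, 0, 0], [0, 0, 0, 0], [0, 0, 0, 0], [0, 0, 0, 0]], "gripper": 0.45}}

```text
clock: 9.0
tool_pos: [563.3, 190.2, 73.9]
orientation: [[0.256, 0.967, 0.0], [0.967, -0.256, 0.0], [0.0, 0.0, -1.0]]
ft_force: [-0.4, 0.4, -0.3]
opening: 41.6
grip_force: 0.0
```

Emit:
{"fn": "move_arm", "kwargs": {"commands": [[0, 0, 0, 0], [0, 0, 0, 0], [0, 0, 0.5, 0], [0, 0, 2, 0], [0, 0, 4, 0]]}}

```text
clock: 9.42
tool_pos: [561.7, 190.0, 112.6]
orientation: [[0.256, 0.967, -0.004], [0.967, -0.256, -0.0], [-0.001, -0.004, -1.0]]
ft_force: [0.6, -0.2, -0.0]
opening: 41.2
grip_force: 0.0
```

Emit:
{"fn": "move_arm", "kwargs": {"commands": [[0, 0, 3, 0], [0, 0, 6, 0], [0, 0, 9, 0], [0, 0, 12, 0], [0, 0, 15, 0]]}}

```text
clock: 9.83
tool_pos: [562.9, 190.2, 265.6]
orientation: [[0.256, 0.967, 0.0], [0.967, -0.256, 0.0], [0.0, 0.0, -1.0]]
ft_force: [0.2, 0.4, -0.0]
opening: 41.4
grip_force: 0.0
```

Run:
```python
from h import *
c=cap('wrist'); cv2.imwrite('pics/w4.png',cv2.resize(c['img'][:,:,::-1],(800,600),interpolation=cv2.INTER_CUBIC))
s=bot.state();print(s['clock'],s['tool_pos'],s['joint_pos'],s['opening'])
```

```text
9.8833 [565.95937152 190.68376399 273.15232808] [1.22815378e-01 1.73436118e-01 1.46501966e+00 4.22456143e-05
 1.49128813e+00 3.81669275e-01] 41.49121237693151
```

View pics/w4.png

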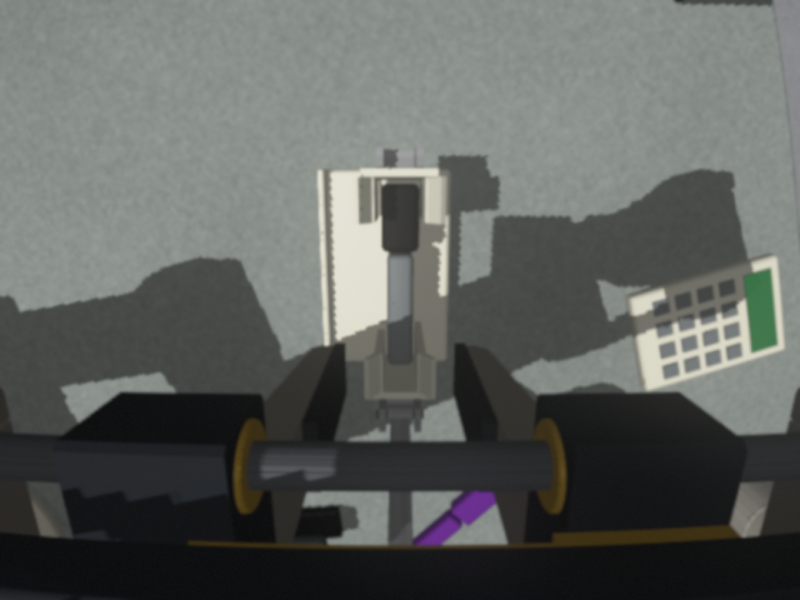

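The picture shows the highlighter in the slots, cap at (400,185–250) and tail at (400,360). I check its heights by depth.

Run:
```python
from h import *
c=pickle.load(open('wrist.pkl','rb'));e=np.array([.257,.966]);o=np.array([562.6,190.3])
for v in (190,200,220,240,265,300,340,355):
    p=np.mean([world(c,u*.7,v*.7) for u in (394,400,406)],0); d=p[:2]-o; print(v,'x',(d@[.966,-.257]).round(1),'y',(d@e).round(1),'z',p[2].round(1))
print(bot.state()['tool_pos'])
```

```text
190 x -0.1 y 66.0 z 83.3
200 x -0.1 y 58.9 z 83.6
220 x -0.0 y 44.5 z 83.3
240 x -0.0 y 29.8 z 83.4
265 x -0.0 y 11.1 z 83.4
300 x 0.0 y -15.8 z 83.6
340 x 0.0 y -47.6 z 83.9
355 x 0.0 y -60.1 z 83.5
[565.95937152 190.68376399 273.15232808]
```

Emit:
{"fn": "move_arm", "kwargs": {"commands": [[0, 0, 2, 0], [0, 0, 4, 0], [0, 0, 6, 0], [0, 0, 7.5, 0], [0, 0, 7.5, 0]], "gripper": 0, "newtons": 20}}

```text
clock: 10.3
tool_pos: [564.5, 190.4, 343.0]
orientation: [[0.256, 0.967, 0.007], [0.967, -0.256, 0.001], [0.003, 0.007, -1.0]]
ft_force: [-0.3, 0.9, 0.6]
opening: 10.2
grip_force: 0.0
```

It lies flat (top at 83.5 mm, expected 84). Next I go over the latch tip to its outer side.

Emit:
{"fn": "move_arm", "kwargs": {"commands": [[-0.9, -3.5, 0.3, 0], [-1.9, -7, 0.3, 0], [-2.9, -11, 0.3, 0], [-4, -15, 0.3, 0], [-5, -18.8, 0.3, 0]]}}

```text
clock: 10.72
tool_pos: [511.9, 0.7, 340.4]
orientation: [[0.256, 0.967, -0.001], [0.967, -0.256, 0.0], [-0.0, -0.001, -1.0]]
ft_force: [1.6, -0.5, 0.5]
opening: 0.4
grip_force: 0.0
```

Emit:
{"fn": "move_arm", "kwargs": {"commands": [[-0.5, -2, 0, 0], [-0.5, -2, -2.5, 0], [-0.5, -2, -5, 0], [-0.5, -2, -7.5, 0], [-0.5, -2, -8.5, 0]]}}

```text
clock: 11.13
tool_pos: [505.7, -17.4, 251.8]
orientation: [[0.257, 0.966, -0.007], [0.967, -0.257, 0.002], [0.0, -0.007, -1.0]]
ft_force: [-0.5, -0.1, -0.9]
opening: 0.5
grip_force: 0.0
```

Emit:
{"fn": "move_arm", "kwargs": {"commands": [[0, 0, 0, 0], [0, 0, 0, 0], [0, 0, 0, 0], [0, 0, 0, 0], [0, 0, 0, 0]]}}

```text
clock: 11.55
tool_pos: [508.9, -17.9, 258.1]
orientation: [[0.256, 0.967, 0.003], [0.967, -0.256, -0.001], [-0.0, 0.003, -1.0]]
ft_force: [0.3, 0.3, -0.4]
opening: 0.6
grip_force: 0.0
```

Run:
```python
from h import *
c=cap('side'); cv2.imwrite('pics/s2.png',cv2.resize(c['img'][60:300,130:400,::-1],None,fx=2.5,fy=2.5,interpolation=cv2.INTER_CUBIC))
s=bot.state();print(s['clock'],s['tool_pos'],s['ft_force'],s['joint_pos'])
```

```text
11.6 [508.76800843 -17.8806903  257.8397147 ] [-0.64379661  0.56402666  0.13479147] [-2.72853767e-01 -4.37303796e-02  1.72256379e+00 -5.00919165e-05
  1.46056387e+00 -1.40601788e-02]
```

View pics/s2.png

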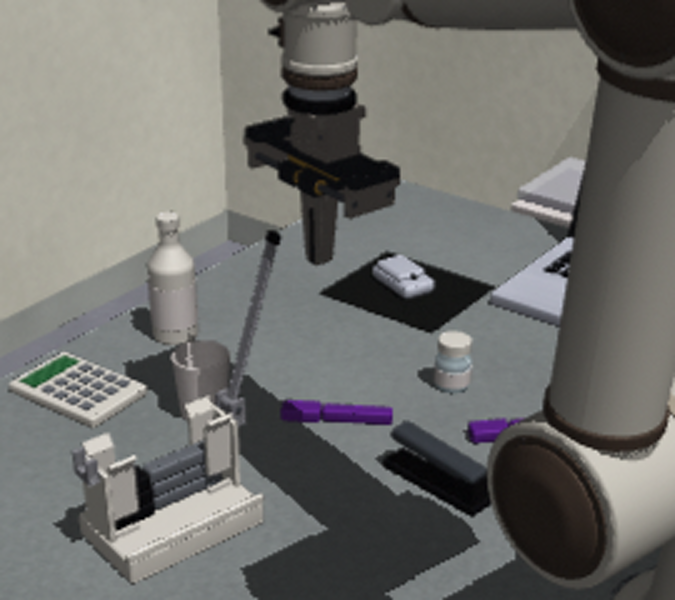

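The latch leans left of the fingers, its tip at (273,238), and the fingers are clear on its outer side. I push it upright and then over.

Emit:
{"fn": "move_arm", "kwargs": {"commands": [[0.6, 2.2, 0, 0], [1.2, 4.4, 0, 0], [1.7, 6.5, 0, 0], [2.3, 8.7, 0, 0], [2.9, 10.8, 0, 0]]}}

```text
clock: 12.02
tool_pos: [537.6, 91.2, 257.4]
orientation: [[0.256, 0.967, 0.001], [0.967, -0.256, -0.0], [0.0, 0.001, -1.0]]
ft_force: [-0.1, -0.7, 1.0]
opening: 0.4
grip_force: 0.3
```

Emit:
{"fn": "move_arm", "kwargs": {"commands": [[0.4, 1.6, -0.5, 0], [0.9, 3.3, -1.3, 0], [1.3, 4.9, -1.9, 0], [1.7, 6.6, -2.8, 0], [1.7, 6.6, -2.8, 0]]}}

```text
clock: 12.43
tool_pos: [553.6, 158.5, 227.2]
orientation: [[0.254, 0.967, -0.002], [0.967, -0.254, 0.001], [0.0, -0.002, -1.0]]
ft_force: [-0.4, 0.9, -0.1]
opening: 0.3
grip_force: 0.0
```

```bash
cat > st.py <<'E'
from h import *
s=bot.state();d=s['tool_pos'][:2]-np.array([562.6,190.3]);print(s['clock'],'disp x,y,z',d@[.966,-.257],d@[.257,.966],s['tool_pos'][2],s['ft_force'])
E
python3 st.py
```

```text
12.4333 disp x,y,z -0.5566803863992562 -33.01805148633423 227.15940802445252 [-0.39667626  0.9165137  -0.14158139]
```

```bash
cat > lat.py <<'E'
from h import *
c=cap('side');D=c['depth'];P=[]
for v in range(60,260):
    for u in range(130,300):
        if D[v,u]>0:
            p=world(c,u,v,D[v,u]);d=p[:2]-[562.6,190.3];P.append((d@[.966,-.257],d@[.257,.966],p[2]))
P=np.array(P);m=(abs(P[:,0])<14)&(P[:,2]>118)&(abs(P[:,1])<240)&(P[:,2]<330)
P=P[m]
for z in range(118,330,12):
    k=P[(P[:,2]>=z)&(P[:,2]<z+12),1]
    h,b=np.histogram(k,bins=range(-240,241,20)); print(z,[(int(b[i]),int(h[i])) for i in range(len(h)) if h[i]>1])
E
python3 lat.py
```

```text
118 [(-120, 3), (-100, 37), (80, 28)]
130 [(-120, 2), (-100, 18), (-80, 4), (80, 8)]
142 [(-80, 7)]
154 [(-80, 12)]
166 [(-80, 3), (-60, 9)]
178 [(-60, 9)]
190 [(-60, 3), (-40, 6)]
202 [(-40, 7)]
214 [(-40, 9)]
226 [(-60, 2), (-40, 29), (-20, 9)]
238 [(-60, 6), (-40, 35), (-20, 9)]
250 [(-60, 4), (-40, 32), (-20, 4), (0, 5)]
262 [(-60, 2), (-40, 36), (0, 11)]
274 [(-40, 29), (0, 7), (20, 13)]
286 [(-40, 27), (20, 2)]
298 [(-40, 14)]
310 []
322 [(-20, 18)]
```

Emit:
{"fn": "move_arm", "kwargs": {"commands": [[0.4, 1.4, -1.2, 0], [0.7, 2.7, -2.4, 0], [1, 3.9, -3.9, 0], [1.2, 4.7, -5.6, 0], [1.2, 4.7, -5.6, 0]]}}

```text
clock: 12.9
tool_pos: [564.5, 203.1, 169.9]
orientation: [[0.256, 0.967, -0.005], [0.967, -0.256, -0.001], [-0.002, -0.004, -1.0]]
ft_force: [-0.0, -0.7, -1.0]
opening: 0.4
grip_force: 0.0
```

Emit:
{"fn": "move_arm", "kwargs": {"commands": [[0.1, 0.5, -1.2, 0], [0.2, 0.8, -2.4, 0], [0.3, 1, -3.4, 0], [0.3, 1, -4, 0], [0.3, 1, -4, 0]]}}

```text
clock: 13.32
tool_pos: [568.0, 212.8, 130.7]
orientation: [[0.256, 0.967, -0.003], [0.967, -0.256, -0.001], [-0.001, -0.003, -1.0]]
ft_force: [-0.9, 0.9, 0.0]
opening: 0.2
grip_force: 0.0
```

```bash
python3 st.py; python3 lat.py
```

```text
13.3167 disp x,y,z -0.5462271854449773 23.11233051758885 130.67090721166443 [-0.89917423  0.93822909  0.00229098]
118 [(-120, 5), (-100, 40), (-80, 25), (-60, 31), (-40, 25), (-20, 28), (0, 11), (20, 13), (40, 11), (60, 7), (80, 18)]
130 [(-100, 17), (-40, 2), (-20, 3), (0, 7), (20, 29), (40, 22), (60, 26), (80, 40), (100, 15)]
142 [(0, 8), (20, 30)]
154 [(0, 7), (20, 26)]
166 [(0, 3), (20, 27)]
178 [(20, 23)]
190 [(20, 16)]
202 [(20, 5)]
214 [(40, 3)]
226 [(40, 20)]
238 [(20, 5), (40, 44)]
250 [(40, 20)]
262 [(40, 24)]
274 [(40, 24)]
286 [(40, 10)]
298 [(40, 13)]
310 [(-20, 3), (40, 36)]
322 [(40, 19)]
```

Nearly down. I press the last few millimetres.

Emit:
{"fn": "move_arm", "kwargs": {"commands": [[0, 0, -0.2, 0], [0, 0, -0.4, 0], [0, 0, -0.5, 0], [0, 0, -0.6, 0], [0, 0, -0.6, 0]]}}

```text
clock: 13.78
tool_pos: [569.2, 213.2, 126.6]
orientation: [[0.256, 0.967, 0.0], [0.967, -0.256, -0.0], [0.0, 0.0, -1.0]]
ft_force: [-0.6, 0.7, 0.0]
opening: 0.6
grip_force: 0.0
```

Emit:
{"fn": "move_arm", "kwargs": {"commands": [[0, 0, -0.1, 0], [0, 0, -0.2, 0], [0, 0, -0.3, 0], [0, 0, -0.3, 0], [0, 0, -0.3, 0]]}}

```text
clock: 14.2
tool_pos: [569.3, 213.3, 124.8]
orientation: [[0.256, 0.967, 0.0], [0.967, -0.256, -0.0], [0.0, 0.0, -1.0]]
ft_force: [-2.7, -0.2, 6.9]
opening: 0.4
grip_force: 3.1
```

```bash
python3 st.py
```

```text
14.2 disp x,y,z 0.5783452557698288 23.918303120886616 124.80104032571217 [-2.6984113  -0.17364609  6.85525031]
```

The resistance rises at 124.8 mm, just where the closed bar's top should be. One slight extra push, then I retreat.

Emit:
{"fn": "move_arm", "kwargs": {"commands": [[0, 0, -0.1, 0], [0, 0, -0.1, 0], [0, 0, -0.1, 0], [0, 0, -0.1, 0], [0, 0, -0.1, 0]]}}

```text
clock: 14.62
tool_pos: [569.4, 213.3, 124.7]
orientation: [[0.256, 0.967, 0.001], [0.967, -0.256, -0.0], [0.0, 0.001, -1.0]]
ft_force: [-5.8, -1.2, 10.7]
opening: 0.4
grip_force: 5.3
```

Emit:
{"fn": "move_arm", "kwargs": {"commands": [[0, 0, 0.5, 0], [0, 0, 2, 0], [0, 0, 5, 0], [0, 0, 8, 0], [0, 0, 11, 0]]}}

```text
clock: 15.03
tool_pos: [568.7, 213.2, 233.4]
orientation: [[0.256, 0.967, -0.001], [0.967, -0.256, -0.0], [-0.0, -0.001, -1.0]]
ft_force: [0.7, -0.2, 0.3]
opening: 0.4
grip_force: 0.0
```

Emit:
{"fn": "move_arm", "kwargs": {"commands": [[0, 0, 2, 0], [0, 0, 3, 0], [0, 0, 3, 0], [0, 0, 3, 0], [0, 0, 3, 0]]}}

```text
clock: 15.45
tool_pos: [568.1, 213.1, 260.2]
orientation: [[0.256, 0.967, -0.004], [0.967, -0.256, -0.001], [-0.002, -0.003, -1.0]]
ft_force: [0.9, 0.0, -0.3]
opening: 0.6
grip_force: 0.0
```

```bash
python3 st.py
python3 - <<'E'
from h import *
c=cap('wrist');D=c['depth'];P=[]
for v in range(60,300):
    for u in range(200,360):
        if D[v,u]>0:
            p=world(c,u,v,D[v,u]);d=p[:2]-[562.6,190.3];P.append((d@[.966,-.257],d@[.257,.966],p[2]))
P=np.array(P);m=(abs(P[:,0])<4)&(P[:,2]>110)&(P[:,2]<150);P=P[m]
for y in range(-90,120,15):
    k=P[(P[:,1]>=y)&(P[:,1]<y+15),2]; print(y,len(k),np.median(k) if len(k) else '')
E
```

```text
15.45 disp x,y,z -0.5252219916126987 23.396690309865892 260.2148353346917 [ 0.89836968  0.00553176 -0.26462516]
-90 0 
-75 0 
-60 0 
-45 0 
-30 0 
-15 92 123.7142919097621
0 117 123.70819514510572
15 124 123.69649279673331
30 128 123.89106973535633
45 127 123.88398436868505
60 139 123.89572761678124
75 139 123.83406897956331
90 153 124.51394432295405
105 9 124.28372837288731
```

The bar is level to within 0.01 rad, so I hand in.

```bash
python3 -c "
from h import *
print(bot.hand_in())"
```

```text
the job is handed in; nothing more can be done
None
```

The highlighter is lying flat in the dispenser with its cap in the wide slot, the latch bar measured level (within about 0.01 rad) across the mouth, and the job was handed in at about 15.5 s; the hand-in returned no verdict.

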